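Enable the microscope laser with its key

TASK

Enable the laser of the microscope: take the laser key, the one with the flat rectangular paddle head, out of the key stand and push it fully home, upright, into the keyway on top of the white laser controller while the switch is still at off. Then turn it clockwise (seen from above) to the stop, which is on, and leave the key standing in the switch.

Things in the scene. Friction and masses are not known exactly. Their poses are not given: they have to be found in the camera images.
- laser_key: The laser key, 60 g, upright in one of the stand's pockets. Origin: centre of the blade's foot; z up. Steel blade 8 mm thick (x), 24 mm wide (y), z 0 to 38 mm. Black head, a flat rectangular paddle 14 mm thick (x), 46 mm wide (y), z 38 to 80 mm: pinch it across x at about z = 64 mm. Half a turn about z leaves it the same. Not wanted: the keys with round (36 mm) and three-lobed heads.
- key_stand: Low white plastic block, 70 (x) x 250 (y) x 45 mm high, fixed. Origin: centre of its underside. Three pockets in a row at y = -82, 0 and 82 mm, 34 mm deep, each with a key standing in it, blade and pocket wide along y; which key is where varies. The heads begin 4 mm above the block.
- keyway (a point): Middle of the key slot's mouth, 115 mm above the table: rim of an aluminium block 34 x 50 mm, 36 mm high, on a dark disc on the white controller (200 x 260 x 70 mm high). z up, y along the slot; turns with the switch. Slot 28 (y) x 12 mm, 32 mm deep; its top 8 mm widen at 45 degrees to 44 x 28. Home: key's foot on the slot's floor, key's y along the slot's y (either way), head 6 mm above the rim.
- key_switch (a joint): Switch angle in rad, clockwise seen from above about the slot's centre: 0 off, 1.05 (60 degrees) on, a firm stop. Starts within 0 to 0.08. Light friction (0.08 N m), no spring: it stays where it is left. The blade has about 10 degrees of slack in the slot, so turn the key 10 to 15 degrees further than the switch; going a little against the stop does no harm.

How it is judged (in metres and radians):
On the way:
1. the laser key is seated fully home and upright in the keyway while the switch is still at off (under 0.35 rad) (z of laser_key in the frame of keyway below -0.026 m and horizontal distance between laser_key and keyway below 0.01 m and angle between the y axis of laser_key and the y axis of keyway, either way round below 0.3 rad and angle between laser_key's own z axis and vertical below 0.25 rad and value of joint key_switch below 0.35 rad), for 0.2 s.
At the end, for the whole second after the job is handed in: The switch is at on (over 0.82 rad of its 1.05) and the laser key stands still in the keyway: its foot within 6 mm of the slot's floor, within 10 mm of the keyway's axis, within 0.3 rad of the slot's direction and tilted less than 0.25 rad (value of joint key_switch above 0.82 rad and z of laser_key in the frame of keyway below -0.026 m and horizontal distance between laser_key and keyway below 0.01 m and angle between laser_key's own z axis and vertical below 0.25 rad and angle between the y axis of laser_key and the y axis of keyway, either way round below 0.3 rad and linear speed of laser_key below 0.02 m/s); the robot touches nothing.
It also fails if it takes over 50 s, if anything falls off the work surface, if the arm or the gripper's body presses on something with over 40 N, if the wrist force passes 120 N, or if a joint passes its speed limit or range.

ROBOT

A 6-joint arm with a two-finger parallel gripper is mounted at the origin on the work surface. World frame = base frame: x ahead of the robot, y to its left, z up, the work surface at z = 0. Lengths are in mm, angles in degrees, forces in N, time in s.
With the tool pointing down it reaches from about 350 to 850 mm from the base axis. Payload 8.1 kg.
Tool frame: the origin (TCP) lies at the very end of the fingers, on their centre line; the grasp point (between the pads) lies 19 mm behind it; z points along the fingers, y is the direction in which the jaws open and shut (so a half turn about z gives the same grasp; the last joint's range is limited). The gripper opens to 85 mm and grips with 20 to 120 N. Pads are 22 mm wide; open, the fingers measure 114 mm over their backs; the gripper's body (76 mm by 85 mm) begins 54 mm behind the grasp point. The pads swing forward as they close: fully open they stand 13 mm farther back than shut.
Start: joints at [68.789, 7.471, 85.268, -0, 87.261, -4.893], TCP at [168.557, 575.842, 231.292] pointing down, gripper open.
Joint ranges: [-169.43, 169.43], [-51.17, 129.36], [1.28, 143.12], [-76.62, 256.62], [0, 156.53], [-152.29, 152.29]. Speed limits (degrees/s): [136.94, 136.94, 159.86, 180, 180, 180].

INTERFACE

Orientations are given as [roll, pitch, yaw] about the fixed x, y, z axes, in that order (R = Rz(yaw) Ry(pitch) Rx(roll)).
In Python, from bench import r gives the robot as it stands.
- The arm moves only by the shell command python3 -m crank 'ROWS' [OPENING] [FORCE]. ROWS is JSON, a list that holds one entry, the list of rows, each a list of 6 numbers: the shift along the tool's x, y, z in m, then the turn, a rotation vector about the tool's x, y, z in rad. A call has 1 to 10 rows; each row is the pose to reach, as a shift and turn from the pose measured when the call began, along the tool's axes at that moment; what a row does not reach only later rows make up. A row lasts 1/8 s, in which the tool goes at most 62.5 mm and 10.7 degrees, less where a joint would pass 70% of its speed; a pose out of reach is approached as far as the arm can. A call with a gripper value outside its range is refused whole. OPENING is the closure, from 0 (fully open) to 1 (shut), set as the call begins (- or left out, the last holds). The fingers move at their own pace and stop on an object; FORCE is the grip in N (left out, the last holds). Time passes only in rows, so rows that repeat a pose let the fingers close. It gives the time, the measured TCP pose, the force and the opening at its end, in the units of the state.
- r.sense(): the state, without advancing time (a new reading comes with each control period).
- r.snapshot(name): name is "side" or "top"; returns (picture, depth): 384x512x3 uint8, blue, green, red; 384x512 float32, mm along the optical axis (not along the pixel's ray), 0 where there is no reading.
- r.get_calibration(name): a dict with "mtx" (3x3 intrinsics, pixels), "cam_to_world" (4x4, takes a point from camera to world coordinates). Camera axes: x right, y down, z forward; pixel columns grow to the right and rows downward; lengths in mm; the calibration is good to about 2 mm. A picture is of the moment at which its call begins. get_calibration takes no time and is no camera call.
- r.hand_in(): hands the job in, once; it reports no verdict.
Trained networks look in the newest picture that a camera, given by its name, has taken for a name from the list of things; names that differ only in an ending like _2 or _b are one class to them, and where a whole thing is asked for, a point or a joint stands for the part that bears it (a point fixed in the world has none). Each returns a list of dicts, best first, with "conf" (0 to 1); they miss things now and then, are a little off and sometimes report something else, mostly with a low value. They report only what shows in the picture. A call takes as long as a camera call.
- r.look_for(thing, camera): "extent" ([left, top, right, bottom] in pixels, round what is visible of it).
- r.landmark_of(thing, camera): "pixel" ([column, row] in pixels: a listed point, or the origin of a listed thing).
The state is a dict: "time": time; "joint_pos": joint angles; "qd": joint speeds; "joint_efforts": joint torques, N m; "tool_pos": TCP position; "tcp_rot": TCP orientation; "ft_force": force on the tool from outside, world axes, zero at the start; "wrist_torque": the same for the moment, N m; "finger_gap": finger opening in mm.
Only numpy, scipy, OpenCV 4.12 (cv2) and the standard library are available. Lean on these libraries where they do the work, as an engineer would, in place of code of your own. Each camera call takes 0.05 s, during which the arm holds its last target.

## Working session

There is one attempt and no reset: what is moved stays moved. The work goes in short steps, Python scripts to look and compute and a shell command to move; the robot and the scene stay as the last step left them, time stands still between calls to the robot, and variables do not carry over. Pictures are saved under pics/ and viewed, and the job is handed in when it is done.

```bash
ls; mkdir -p pics; python3 - <<'E'
from bench import r
import cv2, numpy as np
print(r.sense())
for c in ("side","top"):
    p,d=r.snapshot(c); cv2.imwrite(f"pics/{c}0.png",p); np.save(f"{c}0.npy",d)
    k=r.get_calibration(c); print(c,k)
    for t in ("laser_key","key_stand","keyway","key_switch"):
        print(t,r.look_for(t,c)[:3])
        if t!="key_switch": print(' lm',r.landmark_of(t,c)[:3])
E
```

```text
pics
{'time': 0.0, 'joint_pos': array([ 6.87883348e+01,  7.51578587e+00,  8.53316842e+01,  2.71520862e-03,
        8.72623536e+01, -4.89442579e+00]), 'qd': array([-0.03251622, -0.04994613, -0.08415828,  0.06874346,  0.02046073,
        0.07844483]), 'joint_efforts': array([-5.15233241e-04, -5.69436479e+01, -5.00519693e+01, -1.26787854e-04,
        1.55920722e-02, -3.48445454e-06]), 'tool_pos': array([168.34105172, 575.30394405, 230.21433521]), 'tcp_rot': array([-1.79890808e+02, -1.20721163e-02,  1.63682617e+02]), 'ft_force': array([-0.28998274, -0.23802105, -0.054386  ]), 'wrist_torque': array([ 0.05757461, -0.04300346, -0.04065003]), 'finger_gap': 85.11820778086583}
side {'mtx': array([[355.0148967 ,   0.        , 255.72374797],
       [  0.        , 355.0148967 , 192.55979722],
       [  0.        ,   0.        ,   1.        ]]), 'cam_to_world': array([[ 9.90919456e-01, -7.20569941e-02,  1.13518378e-01,
         4.55845188e+02],
       [-1.34213931e-01, -5.80808848e-01,  8.02899559e-01,
        -6.35500951e+02],
       [ 8.07794975e-03, -8.10844542e-01, -5.85205840e-01,
         5.
[... 734 characters left out ...]
22284157e-01,
         3.06753302e+02],
       [-9.93871350e-01,  1.08462819e-01, -2.13437658e-02,
        -4.54322611e+00],
       [-3.43383704e-03, -2.23280119e-01, -9.74748274e-01,
         1.16539012e+03],
       [ 0.00000000e+00,  0.00000000e+00,  0.00000000e+00,
         1.00000000e+00]])}
laser_key [{'extent': [368.7, 186.8, 390.6, 201.2], 'conf': 0.61}]
 lm [{'pixel': [375.6, 199.5], 'conf': 0.73}]
key_stand [{'extent': [301.0, 183.3, 397.8, 226.1], 'conf': 0.71}]
 lm [{'pixel': [344.0, 205.8], 'conf': 0.75}]
keyway [{'extent': [152.6, 201.6, 179.9, 225.5], 'conf': 0.93}]
 lm [{'pixel': [161.6, 209.3], 'conf': 0.82}]
key_switch [{'extent': [151.2, 199.1, 175.9, 227.8], 'conf': 0.79}]
```

```bash
python3 - <<'E'
import cv2
a=cv2.imread("pics/top0.png");cv2.imwrite("pics/top0a.png",cv2.resize(a[170:240,130:410],None,fx=2.8,fy=2.8,interpolation=cv2.INTER_CUBIC))
a=cv2.imread("pics/side0.png");cv2.imwrite("pics/side0a.png",cv2.resize(a[100:384,180:340],None,fx=2,fy=2,interpolation=cv2.INTER_CUBIC))
E
```

```text
(no output)
```

View pics/top0.png

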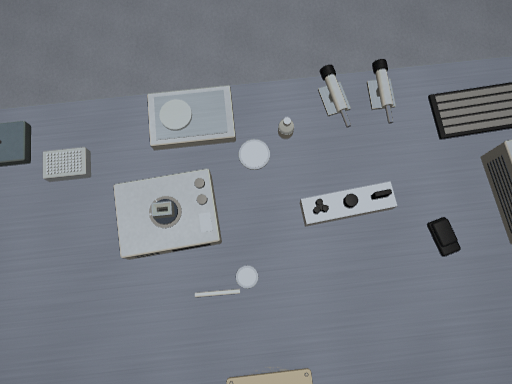

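View pics/side0.png

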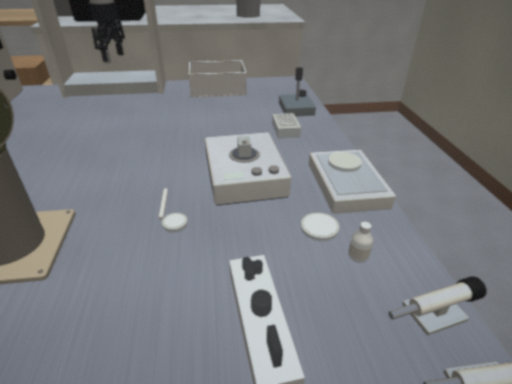

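```bash
true
```

```text
(no output)
```

The top view shows the paddle key at about (381,194), at the right end of the stand, the controller with its slot block at about (162,210), and the round and three-lobed keys at (351,200) and (320,207). Next I'll measure with depth.

```bash
cat > h.py <<'E'
import numpy as np, cv2
from bench import r
def cloud(c,d):
    k=r.get_calibration(c);K=k["mtx"];T=np.array(k["cam_to_world"])
    v,u=np.mgrid[0:384,0:512]
    P=np.stack([(u-K[0,2])/K[0,0]*d,(v-K[1,2])/K[1,1]*d,d],-1)
    return P@T[:3,:3].T+T[:3,3]
def ray(c,px,z):
    k=r.get_calibration(c);K=k["mtx"];T=np.array(k["cam_to_world"])
    D=T[:3,:3]@np.linalg.solve(K,[px[0],px[1],1]);o=T[:3,3]
    return o+D*(z-o[2])/D[2]
def rect(P):
    (c,s,a)=cv2.minAreaRect(P[:,:2].astype(np.float32));return np.round(c,1),np.round(s,1),round(a,1),len(P)
E
python3 - <<'E'
from h import *
for c in ("top","side"):
    W=cloud(c,np.load(c+"0.npy")); d=np.load(c+"0.npy")
    def sel(x0,x1,y0,y1,z0,z1):
        m=(d>0)&(W[...,0]>x0)&(W[...,0]<x1)&(W[...,1]>y0)&(W[...,1]<y1)&(W[...,2]>z0)&(W[...,2]<z1);return W[m]
    a,b=(ray("top",(381,194),85),ray("top",(162,210),115)); s=ray("top",(349,203),45)
    print(a,b,s)
    for n,p,z0,z1,w in (("keyhead",a,65,95,35),("stand",s,35,55,160),("rim",b,106,125,40),("ctrl",b,60,80,190)):
        Q=sel(p[0]-w,p[0]+w,p[1]-w,p[1]+w,z0,z1)
        if len(Q): print(c,n,rect(Q),np.round(np.median(Q,0),1),np.round(Q.mean(0),1))
print('lm', ray("top",(375.6,199.5),11),ray("side",(271.5,364.6),11),ray("top",(161.6,209.3),115),ray("side",(241,140),115),ray("top",(344,205.8),0),ray("side",(263.8,326.3),0))
E
```

```text
[ 523.55798704 -346.45375339   85.        ] [538.03615898 218.31458283 115.        ] [ 516.59233458 -269.16222145   45.        ]
top keyhead (array([ 525.1, -348.8]), array([14.4, 47.7]), 4.8, 129) [ 523.1 -346.6   89.8] [ 523.8 -346.8   86.6]
top stand (array([ 518.5, -268.1]), array([ 71.6, 250.6]), 5.2, 1955) [ 514.3 -260.4   45.9] [ 516.3 -265.5   45.9]
top rim (array([542.1, 220.1]), array([50.6, 34.7]), 89.1, 234) [543.3 221.6 113.4] [542.2 220.5 113.1]
top ctrl (array([542.4, 220.1]), array([201.4, 260.4]), 3.5, 6782) [532.2 220.8  70.6] [537.3 221.   70.7]
[ 523.55798704 -346.45375339   85.        ] [538.03615898 218.31458283 115.        ] [ 516.59233458 -269.16222145   45.        ]
side keyhead (array([ 525.5, -349.3]), array([14.1, 45.5]), 5.2, 444) [ 524.  -355.3   91.4] [ 524.3 -354.    86.7]
side stand (array([ 518.6, -266.2]), array([ 70.7, 251.7]), 5.0, 4197) [ 516.  -304.7   46.8] [ 518.9 -294.9   46.7]
side rim (array([542. , 221.1]), array([53.1, 33.6]), 89.1, 149) [542.3 220.4 114.1] [541.9 218.9 113.5]
side ctrl (array([541.6, 218.8]), array([198.7, 261.3]), 3.4, 3166) [529.9 179.6  72. ] [538.3 190.8  71.6]
lm [ 524.57513887 -352.22348851   11.        ] [ 525.11751231 -344.32489457   11.        ] [539.94505917 219.20996337 115.        ] [535.86855037 225.94784779 115.        ] [ 518.65660449 -264.63053508    0.        ] [ 524.74534303 -267.93118957    0.        ]
```

View pics/top0a.png

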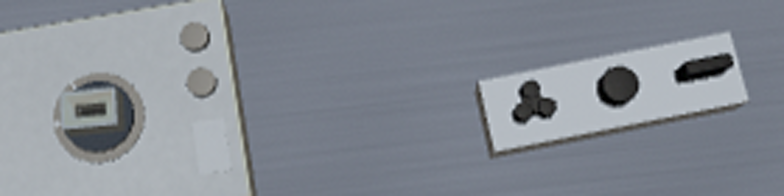

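View pics/side0a.png

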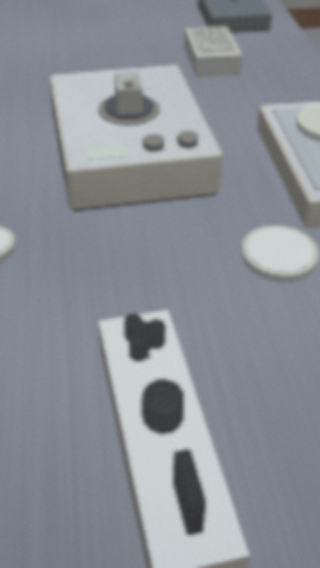

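```bash
cat >> h.py <<'E'
from scipy.spatial.transform import Rotation as Ro
def go(x,y,z,yaw,roll=180,pitch=0):
    s=r.sense();R=Ro.from_euler("xyz",s["tcp_rot"],degrees=True);G=Ro.from_euler("xyz",[roll,pitch,yaw],degrees=True)
    t=R.inv().apply(np.array([x,y,z])-s["tool_pos"])/1000; w=(R.inv()*G).as_rotvec()
    print("row",[round(float(a),4) for a in [*t,*w]]," mm %.0f deg %.1f"%(1000*np.linalg.norm(t),np.degrees(np.linalg.norm(w))))
def st():
    s=r.sense();print("t",round(s["time"],2),*[np.round(s[k],2) for k in("tool_pos","tcp_rot","joint_pos","ft_force","wrist_torque","finger_gap")])
E
python3 -c "
from h import *
st();go(540,50,230,125);go(525.5,-349,160,95.1)"
```

```text
t 0.8 [168.56 575.85 231.33] [180.     0.   163.68] [68.79  7.47 85.26 -0.   87.26 -4.89] [-0.29  0.26 -0.73] [0.02 0.02 0.01] 85.89
row [-0.5042, -0.4003, 0.0013, 0.0, -0.0, 0.6751]  mm 644 deg 38.7
row [-0.6024, -0.7873, 0.0713, 0.0, -0.0, 1.197]  mm 994 deg 68.6
```

```bash
python3 -m crank '[[[-0.06,-0.047,0,0,0,0.09],[-0.11,-0.088,0,0,0,0.16],[-0.16,-0.127,0,0,0,0.23],[-0.21,-0.167,0,0,0,0.3],[-0.26,-0.207,0,0,0,0.37],[-0.31,-0.246,0,0,0,0.43],[-0.36,-0.286,0,0,0,0.5],[-0.41,-0.325,0,0,0,0.56],[-0.46,-0.365,0.001,0,0,0.63],[-0.504,-0.4,0.001,0,0,0.675]]]' 0.5; python3 -c "
from h import *
st();go(525.5,-349,160,95.1)"
```

```text
time: 2.05
tool_pos: [530.3, 63.5, 230.7]
tcp_rot: [179.9, 0.0, 124.9]
ft_force: [0.8, 1.1, 0.5]
finger_gap: 43.1
t 2.05 [530.29  63.54 230.7 ] [1.7995e+02 2.0000e-02 1.2489e+02] [ 1.320e+00 -2.800e+00  9.588e+01  2.000e-02  8.686e+01 -3.357e+01] [0.75 1.07 0.52] [ 0.05  0.01 -0.01] 43.11
row [-0.3356, -0.24, 0.0706, 0.001, 0.0001, 0.5199]  mm 419 deg 29.8
```

```bash
python3 -m crank '[[[-0.045,-0.032,0,0,0,0.07],[-0.09,-0.064,0.01,0,0,0.14],[-0.135,-0.096,0.02,0,0,0.21],[-0.18,-0.129,0.03,0,0,0.28],[-0.225,-0.161,0.04,0,0,0.35],[-0.27,-0.193,0.05,0,0,0.42],[-0.315,-0.225,0.06,0,0,0.49],[-0.336,-0.24,0.071,0.001,0,0.52],[-0.336,-0.24,0.071,0.001,0,0.52],[-0.336,-0.24,0.071,0.001,0,0.52]]]'; python3 -c "
from h import *
p,d=r.snapshot('side');cv2.imwrite('pics/side1.png',cv2.resize(p[150:384,160:400],None,fx=2.5,fy=2.5));st();go(525.5,-349,100,95.1);go(525.5,-349,58,95.1)"
```

```text
time: 3.3
tool_pos: [525.8, -348.8, 159.7]
tcp_rot: [-180.0, -0.0, 95.1]
ft_force: [1.1, -0.4, -1.1]
finger_gap: 42.7
t 3.35 [ 526.06 -348.5   160.02] [179.98   0.    95.16] [-3.819e+01  1.455e+01  8.478e+01  2.000e-02  8.065e+01 -4.335e+01] [ 0.72 -0.5   0.73] [ 0.07 -0.01  0.02] 42.66
row [-0.0004, -0.0006, 0.06, 0.0004, 0.0, 0.0011]  mm 60 deg 0.1
row [-0.0004, -0.0006, 0.102, 0.0004, 0.0, 0.0011]  mm 102 deg 0.1
```

View pics/side1.png

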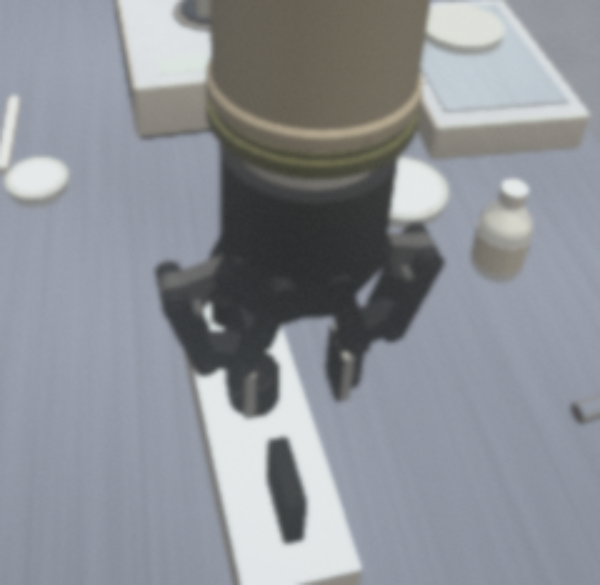

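The gripper is above the key: fingers at crop (250,395) and (345,375), paddle at (287,490), between them once the height is allowed for. I'll go down and grip.

```bash
python3 -m crank '[[[0,0,0.03,0,0,0],[0,0,0.055,0,0,0],[0,0,0.075,0,0,0],[0,0,0.09,0,0,0],[0,0,0.102,0,0,0],[0,0,0.102,0,0,0],[0,0,0.102,0,0,0]]]' ; python3 -c "
from h import *
p,d=r.snapshot('side');cv2.imwrite('pics/side2.png',cv2.resize(p[150:384,160:400],None,fx=2.5,fy=2.5));st()"
```

```text
time: 4.22
tool_pos: [526.6, -348.9, 58.8]
tcp_rot: [179.9, 0.0, 95.2]
ft_force: [-0.2, 0.7, 0.0]
finger_gap: 42.6
t 4.28 [ 526.69 -349.03   59.08] [1.7991e+02 7.0000e-02 9.5160e+01] [-3.819e+01  2.012e+01  8.915e+01  2.000e-02  7.062e+01 -4.335e+01] [-0.69  0.73  0.08] [0.   0.03 0.04] 43.03
```

View pics/side2.png

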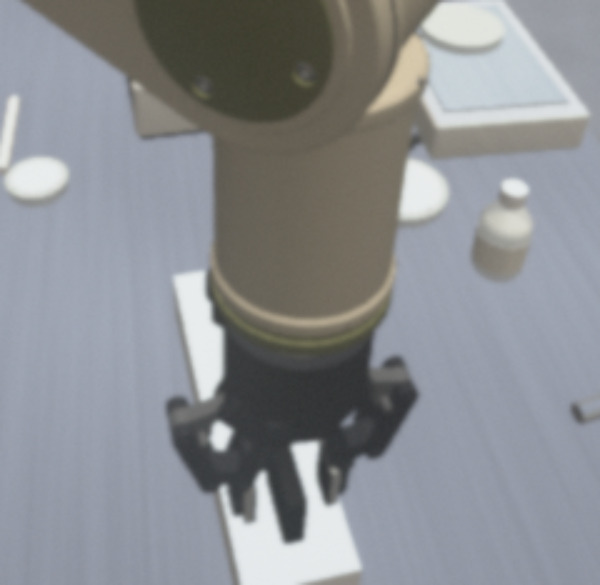

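The paddle, at crop (290,500), sits between the two pads. Closing.

```bash
python3 -m crank '[[[0,0,0,0,0,0],[0,0,0,0,0,0],[0,0,0,0,0,0],[0,0,0,0,0,0],[0,0,0,0,0,0],[0,0,0,0,0,0]]]' 1 70; python3 -m crank '[[[0,0,-0.01,0,0,0],[0,0,-0.025,0,0,0],[0,0,-0.045,0,0,0],[0,0,-0.07,0,0,0],[0,0,-0.1,0,0,0],[0,0,-0.13,0,0,0],[0,0,-0.15,0,0,0],[0,0,-0.15,0,0,0]]]'; python3 -c "
from h import *
p,d=r.snapshot('side');cv2.imwrite('pics/side3.png',cv2.resize(p[150:384,160:400],None,fx=2.5,fy=2.5));st();go(544,0,220,92);go(542.1,220.5,175,89.1)"
```

```text
time: 5.03
tool_pos: [527.2, -349.5, 60.1]
tcp_rot: [179.8, 0.1, 95.2]
ft_force: [-0.9, 1.0, 5.3]
finger_gap: 13.0
time: 6.02
tool_pos: [527.8, -350.0, 213.0]
tcp_rot: [179.7, 0.3, 95.2]
ft_force: [-0.8, -0.5, -0.8]
finger_gap: 12.9
t 6.08 [ 527.04 -349.48  210.8 ] [179.79   0.19  95.15] [-3.820e+01  1.271e+01  8.156e+01  1.000e-02  8.545e+01 -4.335e+01] [ 0.79 -0.03 -1.79] [-0.01 -0.03 -0.03] 12.65
row [0.3465, 0.0483, -0.0102, 0.0038, 0.0033, 0.055]  mm 350 deg 3.2
row [0.5664, 0.0661, 0.0341, 0.0039, 0.0032, 0.1057]  mm 571 deg 6.1
```

View pics/side3.png

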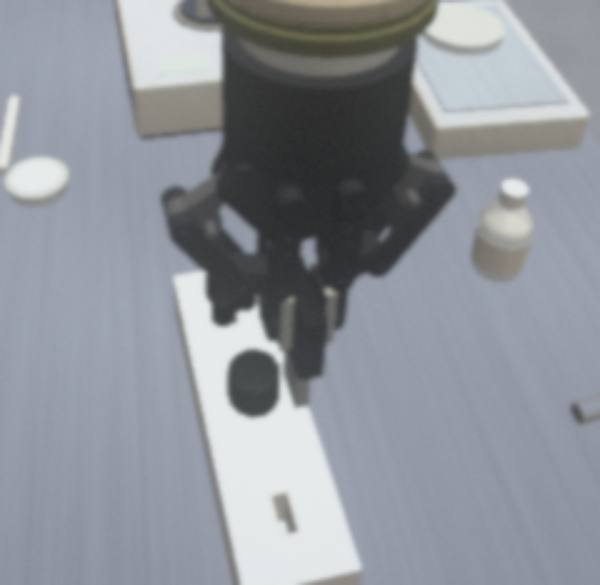

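The key is out of the stand, with its blade tip at crop (300,395) and the pocket empty at (285,512). Carrying it over.

```bash
python3 -m crank '[[[0.05,0.005,0,0,0,0.01],[0.11,0.012,0,0,0,0.02],[0.17,0.019,0,0.002,0.001,0.03],[0.23,0.027,0,0.004,0.003,0.043],[0.29,0.034,0,0.004,0.003,0.054],[0.35,0.041,0,0.004,0.003,0.065],[0.41,0.048,0,0.004,0.003,0.077],[0.47,0.055,0,0.004,0.003,0.088],[0.53,0.062,0.01,0.004,0.003,0.1],[0.566,0.066,0.02,0.004,0.003,0.106]]]'; python3 -m crank '[[[0,0,0,0,0,0],[0,0,0,0,0,0]]]';  python3 -c "
from h import *
st();go(542.1,220.5,185,89.1)"
```

```text
time: 7.32
tool_pos: [540.6, 222.7, 186.9]
tcp_rot: [-179.8, 0.0, 89.2]
ft_force: [1.2, -1.1, -0.7]
finger_gap: 12.8
time: 7.58
tool_pos: [539.7, 222.2, 185.3]
tcp_rot: [-179.7, 0.1, 89.2]
ft_force: [-0.1, -1.0, -1.3]
finger_gap: 12.9
t 7.58 [539.66 222.16 185.26] [-1.7969e+02  1.1000e-01  8.9220e+01] [ 1.735e+01  6.710e+00  9.093e+01 -1.000e-02  8.269e+01  1.813e+01] [-0.06 -1.01 -1.28] [-0.04 -0.03 -0.02] 12.92
row [-0.0016, 0.0025, 0.0003, -0.0054, 0.0019, 0.0021]  mm 3 deg 0.3
```

```bash
python3 -m crank '[[[-0.0015,0.0025,0,-0.005,0.002,0.002],[-0.0015,0.0025,0,-0.005,0.002,0.002],[-0.0015,0.0025,0,-0.005,0.002,0.002]]]';  python3 - <<'E'
from h import *
for c in ('side','top'):
    p,d=r.snapshot(c);cv2.imwrite(f'pics/{c}4.png',p)
    if c=='side': cv2.imwrite('pics/side4a.png',cv2.resize(p[80:220,170:330],None,fx=4,fy=4,interpolation=cv2.INTER_CUBIC))
    W=cloud(c,d)
    for z0,z1 in ((133,150),(154,172),(105,118)):
        m=(d>0)&(abs(W[...,0]-542)<35)&(abs(W[...,1]-220)<40)&(W[...,2]>z0)&(W[...,2]<z1)
        Q=W[m]
        if len(Q)>5: print(c,z0,z1,rect(Q),Q.min(0).round(1),Q.max(0).round(1))
st();go(542.1,220.5,185,89.1)
E
```

```text
time: 7.95
tool_pos: [542.5, 219.9, 185.6]
tcp_rot: [180.0, -0.0, 89.0]
ft_force: [-0.1, 0.3, -1.0]
finger_gap: 13.1
side 133 150 (array([541.3, 210.9]), array([3.7, 9.3]), 64.9, 14) [537.7 208.4 139.4] [545.4 214.6 149.7]
side 154 172 (array([541.2, 210.3]), array([5.6, 8.7]), 70.5, 27) [537.5 207.3 154. ] [545.7 214.4 171.5]
side 105 118 (array([542.2, 220.7]), array([55.1, 33.8]), 89.3, 152) [525.  193.2 105.2] [559.1 248.5 118. ]
top 105 118 (array([542.5, 197.1]), array([33.6, 11.4]), 13.9, 43) [525.4 194.6 105.2] [559.2 206.5 117.9]
t 8.05 [542.35 220.26 185.54] [ 1.800e+02 -2.000e-02  8.907e+01] [1.708e+01 6.650e+00 9.097e+01 1.000e-02 8.238e+01 1.801e+01] [ 0.13  0.91 -0.15] [-0.01 -0.01 -0.04] 13.07
row [0.0002, -0.0002, 0.0005, 0.0, -0.0003, -0.0005]  mm 1 deg 0.0
```

View pics/side4a.png

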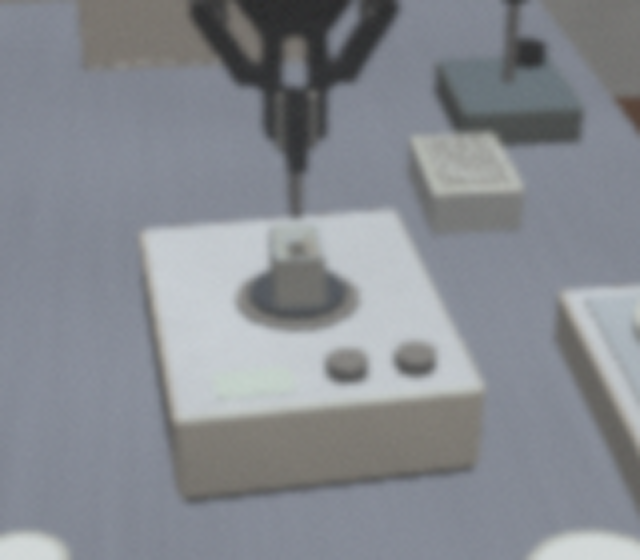

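The blade, at crop (297,190), hangs straight above the slot mouth at (297,243). Its measured near edge (y≈208) puts its centre at (541.5, 220.4), which matches the keyway. I'll go down in stages and check the force.

```bash
python3 -m crank '[[[0.0005,0,0.012,0,0,0],[0.0005,0,0.022,0,0,0],[0.0005,0,0.03,0,0,0],[0.0005,0,0.036,0,0,0],[0.0005,0,0.036,0,0,0]]]';  python3 -c "
from h import *
st();go(542.1,220.5,132,89.1)"
```

```text
time: 8.68
tool_pos: [541.9, 220.7, 148.7]
tcp_rot: [-179.9, 0.0, 89.1]
ft_force: [-0.3, 0.8, -0.3]
finger_gap: 12.8
t 8.68 [541.9  220.65 148.71] [-1.7993e+02  1.0000e-02  8.9070e+01] [1.713e+01 8.260e+00 9.315e+01 1.000e-02 7.866e+01 1.806e+01] [-0.28  0.78 -0.27] [ 0.    0.05 -0.06] 12.78
row [-0.0001, 0.0002, 0.0167, -0.0012, 0.0002, -0.0006]  mm 17 deg 0.1
```

Foot at about z 100, already in the slot with no contact force. Continuing.

```bash
python3 -m crank '[[[0,0,0.006,0,0,0],[0,0,0.011,0,0,0],[0,0,0.015,0,0,0],[0,0,0.0165,0,0,0],[0,0,0.0165,0,0,0]]]';  python3 -c "
from h import *
st();go(542.1,220.5,130,89.1)"
```

```text
time: 9.3
tool_pos: [542.0, 220.7, 132.3]
tcp_rot: [-179.9, 0.0, 89.1]
ft_force: [0.2, 0.6, -0.2]
finger_gap: 12.7
t 9.3 [541.99 220.67 132.33] [-1.7994e+02  1.0000e-02  8.9070e+01] [1.713e+01 9.080e+00 9.402e+01 1.000e-02 7.695e+01 1.806e+01] [ 0.24  0.58 -0.25] [-0.02  0.01 -0.02] 12.74
row [-0.0002, 0.0001, 0.0023, -0.001, 0.0001, -0.0006]  mm 2 deg 0.1
```

```bash
python3 -m crank '[[[0,0,0.001,0,0,0],[0,0,0.002,0,0,0],[0,0,0.003,0,0,0],[0,0,0.003,0,0,0]]]';  python3 -c "
from h import *
st()"
```

```text
time: 9.8
tool_pos: [542.5, 220.8, 131.9]
tcp_rot: [180.0, -0.0, 89.1]
ft_force: [-7.7, -3.0, 16.3]
finger_gap: 12.7
t 9.8 [542.48 220.84 131.91] [ 1.7997e+02 -2.0000e-02  8.9070e+01] [1.713e+01 9.100e+00 9.405e+01 1.000e-02 7.682e+01 1.805e+01] [-7.71 -2.98 16.3 ] [-0.47  1.57  0.03] 12.7
```

Floor contact at TCP z ≈ 132, as predicted (foot at 83 mm, 16 N). Quick check before turning.

```bash
python3 -m crank '[[[-0.0003,0.0004,0,0,0,0],[-0.0003,0.0004,0,0,0,0],[-0.0003,0.0004,0,0,0,0]]]';  python3 - <<'E'
from h import *
p,d=r.snapshot('side');cv2.imwrite('pics/side5.png',cv2.resize(p[80:220,170:330],None,fx=4,fy=4,interpolation=cv2.INTER_CUBIC));st()
E
```

```text
time: 10.18
tool_pos: [543.1, 220.6, 132.0]
tcp_rot: [179.9, -0.0, 89.1]
ft_force: [0.2, 0.1, 2.2]
finger_gap: 12.7
t 10.22 [543.14 220.61 132.06] [ 1.7994e+02 -3.0000e-02  8.9070e+01] [1.709e+01 9.140e+00 9.399e+01 1.000e-02 7.681e+01 1.801e+01] [ 0.   -0.31  2.29] [ 0.02 -0.07  0.03] 12.84
```

View pics/side5.png

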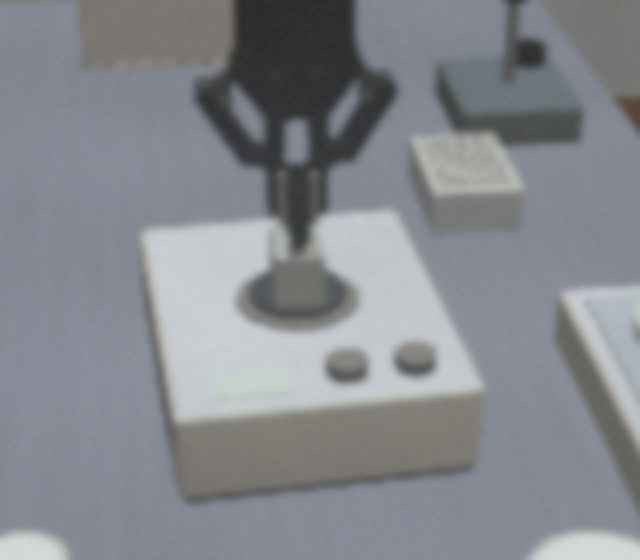

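The head sits just above the rim at crop (297,245), so it is home, and the forces are near zero. Turning clockwise.

```bash
python3 -m crank '[[[0,-0.0005,0,0,0,0.06],[0,-0.0005,0,0,0,0.16],[0,-0.0005,0,0,0,0.26],[0,-0.0005,0,0,0,0.36],[0,-0.0005,0,0,0,0.46],[0,-0.0005,0,0,0,0.56],[0,-0.0005,0,0,0,0.66],[0,-0.0005,0,0,0,0.76],[0,-0.0005,0,0,0,0.84],[0,-0.0005,0,0,0,0.84]]]';  python3 -c "
from h import *
st();go(542.5,220.6,132,21)"
```

```text
time: 11.48
tool_pos: [541.7, 221.2, 132.0]
tcp_rot: [-179.9, -0.0, 40.9]
ft_force: [-4.9, 1.8, 5.4]
finger_gap: 12.7
t 11.47 [541.75 221.17 132.04] [-1.7992e+02 -1.0000e-02  4.0900e+01] [1.714e+01 9.060e+00 9.408e+01 8.000e-02 7.689e+01 6.622e+01] [-4.88  1.84  5.39] [0.37 0.95 0.09] 12.68
row [0.0002, 0.0009, 0.0, -0.0014, 0.0001, 0.3473]  mm 1 deg 19.9
```

```bash
python3 -m crank '[[[0.0002,0.0006,0,0,0,0.08],[0.0002,0.0006,0,0,0,0.16],[0.0002,0.0006,0,0,0,0.24],[0.0002,0.0006,0,0,0,0.31],[0.0002,0.0006,0,0,0,0.35],[0.0002,0.0006,0,0,0,0.35]]]';  python3 -c "
from h import *
st()"
```

```text
time: 12.22
tool_pos: [541.4, 221.7, 132.0]
tcp_rot: [-179.8, 0.1, 20.9]
ft_force: [-4.9, 2.1, 4.4]
finger_gap: 13.1
t 12.22 [541.38 221.7  132.04] [-1.7984e+02  9.0000e-02  2.0870e+01] [17.15  9.11 94.03  0.16 76.97 86.24] [-4.93  2.07  4.44] [0.53 0.9  0.37] 13.09
```

```bash
python3 -m crank '[[[0,0,0,0,0,0.03],[0,0,0,0,0,0.06],[0,0,0,0,0,0.06]]]';  python3 - <<'E'
from h import *
for c in ('side','top'):
    p,d=r.snapshot(c)
    W=cloud(c,d);m=(d>0)&(abs(W[...,0]-542)<40)&(abs(W[...,1]-220)<40)&(W[...,2]>80)&(W[...,2]<118)
    print(c,rect(W[m]))
    if c=='side':cv2.imwrite('pics/side6.png',cv2.resize(p[80:220,170:330],None,fx=4,fy=4,interpolation=cv2.INTER_CUBIC))
st()
E
```

```text
time: 12.6
tool_pos: [541.3, 221.9, 132.0]
tcp_rot: [-179.8, 0.1, 17.4]
ft_force: [-2.9, 1.7, 2.3]
finger_gap: 12.8
side (array([543.5, 209.4]), array([66.5, 45.3]), 9.7, 385)
top (array([543.9, 193.1]), array([39.7, 12.5]), 17.3, 31)
t 12.7 [541.35 221.94 132.08] [-1.7982e+02  1.0000e-01  1.7460e+01] [17.16  9.1  94.02  0.18 76.97 89.66] [-2.42  2.22  2.72] [0.43 0.5  1.18] 12.84
```

View pics/side6.png

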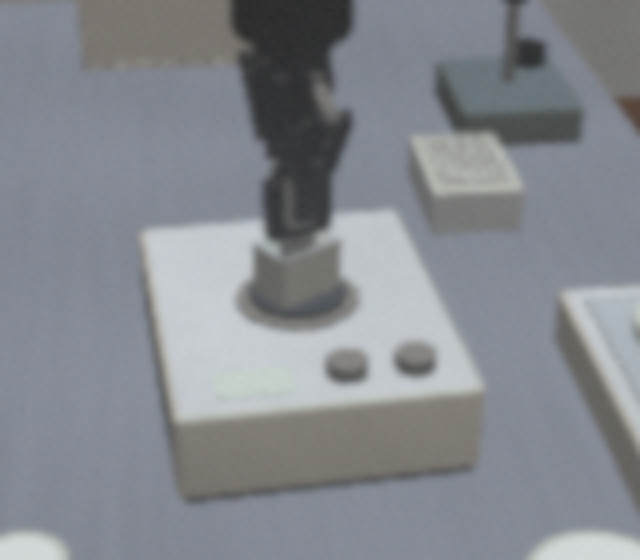

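The slot block has turned, with its corner edges at crop (297,270), and the torque rose to 1.2 N m against the stop. I'll ease back inside the slack, then release.

```bash
python3 -m crank '[[[0,0,0,0,0,-0.05],[0,0,0,0,0,-0.1],[0,0,0,0,0,-0.1]]]'; python3 -c "
from h import *
st()"; python3 -m crank '[[[0,0,0,0,0,0],[0,0,0,0,0,0],[0,0,0,0,0,0],[0,0,0,0,0,0]]]' 0.5; python3 -m crank '[[[0,0,-0.01,0,0,0],[0,0,-0.03,0,0,0],[0,0,-0.06,0,0,0],[0,0,-0.1,0,0,0],[0,0,-0.14,0,0,0],[0,0,-0.14,0,0,0]]]';python3 - <<'E'
from h import *
for c in ('side','top'):
    p,d=r.snapshot(c)
    W=cloud(c,d)
    for z0,z1 in ((105,117),(121,140),(155,172)):
      m=(d>0)&(abs(W[...,0]-542)<40)&(abs(W[...,1]-220)<40)&(W[...,2]>z0)&(W[...,2]<z1)
      if m.sum()>3: print(c,z0,rect(W[m]),W[m][:,2].max())
    cv2.imwrite(f'pics/{c}7.png',cv2.resize(p[80:220,170:330] if c=='side' else p[150:270,90:240],None,fx=4,fy=4,interpolation=cv2.INTER_CUBIC))
st()
E
```

```text
time: 13.08
tool_pos: [541.5, 221.8, 132.1]
tcp_rot: [-179.8, 0.1, 23.1]
ft_force: [-1.1, 1.1, 3.6]
finger_gap: 13.0
t 13.07 [541.51 221.8  132.05] [-1.7981e+02  7.0000e-02  2.3120e+01] [17.14  9.11 94.02  0.19 76.96 83.98] [-1.07  1.15  3.64] [0.15 0.26 0.06] 13.01
time: 13.58
tool_pos: [541.5, 221.7, 132.0]
tcp_rot: [-179.8, 0.1, 23.1]
ft_force: [0.7, -0.5, 0.1]
finger_gap: 42.9
time: 14.32
tool_pos: [544.2, 222.1, 278.9]
tcp_rot: [-179.9, -0.5, 23.1]
ft_force: [0.1, 1.0, 0.5]
finger_gap: 42.8
side 105 (array([543.1, 219.6]), array([52.9, 35.6]), 28.4, 137) 116.97632072002398
side 121 (array([543.4, 216. ]), array([44.4, 10.1]), 16.3, 90) 139.66212885701378
side 155 (array([543.1, 219.3]), array([43.1, 14.5]), 28.7, 84) 166.48687163677522
top 105 (array([545.5, 208.1]), array([52.9, 22.3]), 11.6, 87) 116.96389731955901
top 121 (array([541.8, 213.1]), array([42.3,  6.1]), 14.5, 18) 139.51293413059784
top 155 (array([535.5, 210. ]), array([21.4,  2.5]), 16.6, 12) 163.86147856926277
t 14.43 [542.39 221.55 273.86] [-1.7983e+02 -9.0000e-02  2.3110e+01] [17.09  4.4  84.14  0.18 91.39 83.99] [-0.84  0.78 -1.11] [-0.01 -0.02  0.02] 42.81
```

View pics/side7.png

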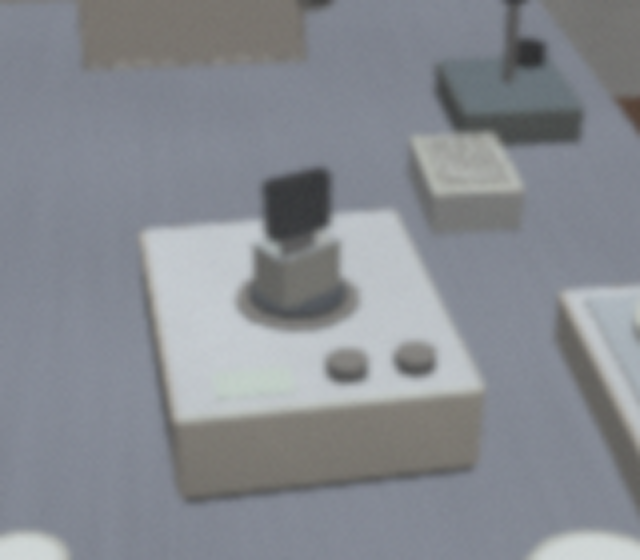

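The key stands upright in the turned switch, its head at crop (297,205) and its top at about 163–166 mm; fully home would be 163. The block's long side now points at about 28°, against about 33° expected at the stop and 89° at the start. That is about 61° turned from its start, well past the 47° needed. The gripper is clear.

```bash
python3 -m crank '[[[0,0,0,0,0,0],[0,0,0,0,0,0]]]'; python3 -c "
from h import *
r.hand_in();st()"
```

```text
time: 14.68
tool_pos: [541.9, 221.5, 272.9]
tcp_rot: [-179.8, 0.0, 23.1]
ft_force: [0.5, 0.3, 0.4]
finger_gap: 42.6
the job is handed in; nothing more can be done
the job is handed in; nothing more can be done
```

I took the paddle-head laser key out of the stand, pushed it down to the slot's floor with the switch at off, and turned it clockwise to the stop. I then eased back inside the slack, let go, raised the arm clear and handed the job in at about 14.7 s. `hand_in` reports no verdict, so I only have my own checks to go on.

- **Seated:** before turning, the key touched the floor at the predicted height (TCP z ≈ 132 mm) with about 16 N. The switch was then about 0.08 rad from off, by the slot block's direction against the controller's.
- **Turned to on:** the torque rose to about 1.2 N m at the end of the turn, so it reached the stop. The block's long side went from 89° to about 28°.
- **Left standing:** after release the side camera shows the key upright in the slot. Its top is at about 163–166 mm, and 163 mm is home. The gripper is clear, with no contact force.

**Disagreements:** the block's measured turn of about 61° is some 5° more than the stop should allow, which I put down to depth noise. After release the top camera's view of the key was sparse, so I relied on the side camera. Its estimates of the key's direction differ by up to about 12° between heights. Going by the gripper's angle when it let go, the key is about 5 to 10° from the slot, inside the 17° limit.

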